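# Clamp a steel block in a drilling fixture with its wing nut

## Task

Clamp the dark steel block in the drilling fixture, using only the fingertips: push the block along its channel until it is fully home against the end stop, then push the red-capped peg to swing the clamp strap round over the block as far as it goes, and then turn the brass wing nut clockwise (seen from above) by pushing its wings until it is fully tight. Do not pick up or tip the block, and leave the loose square tube, tan strap, flat plate and cutter lying round the fixture where they are.

Things in the scene. Friction and masses are not known exactly. Their poses are not given: they have to be found in the camera images.
- fixture: drilling fixture fixed to the bench: bright base plate, 10 mm thick. Origin at bench level; its x points along the channel from the open end to the end stop (roughly away from the robot), y left, z up. Plate spans x -105..75, y -90..100 mm. Channel centre line at y = -40 mm, clamp stud at x = 0, y = 50 mm
- block_center (a point): centre of the loose dark steel block (50 mm along the channel, 56 mm across, 44 mm high, about 0.5 kg) standing in the channel, 40 to 65 mm short of home at the start; its centre is 22 mm above the channel floor and its top at z = 54 mm. It slides with friction 0.6
- block_home (a point): where the block's centre is when fully home (fixture x = 0, y = -40, z = 32 mm). The channel runs along x, floor at z = 10 mm, 59 mm wide between two steel rails (8 mm wide, top at z = 22 mm, x -95..35 mm), closed by a steel end stop: face at x = 25 mm, top at z = 36 mm
- peg (a point): upright peg near the end of the clamp strap, 88 mm from the stud axis: its red cap is 17 mm in diameter, from 10 mm below to 8 mm above this point, which lies about 89 mm above the bench
- strap (a joint): swing of the dark steel clamp strap (28 mm wide, 12 mm thick, reaching 100 mm from the stud axis, top at z = 70 mm), rad. 0: points along fixture -x (to the robot), clear of the block; grows counter-clockwise from above; stops at 1.57, along fixture -y over the block. Starts 0 to 0.35; stays where left; about 1.5 N at the peg moves it
- wing_nut (a joint): angle of the wing nut, rad: starts between 0 and 1, grows clockwise seen from above (tightening), stops hard at 6.0 = fully tight. Sinks 4 mm a turn and takes the strap down with it, which meets the block over the last 0.5 rad. Stays where left; about 2.5 N on a wing turns it. At 0 the wings lie along the fixture's x axis
- nut_axis (a point): fixed point on the vertical axis of the wing nut and stud, 90 mm above the bench. A yellow sheet chip guard stands beyond it: face 44 mm from the axis toward fixture +x, 43 mm to either side, top at z = 115 mm; a finger cannot pass round the nut there. Above z = 75 mm the other sides are free
- wing (a point): middle of one of the two flat brass wings, 24 mm from the nut axis; the other is opposite. Each is an upright round ear 26 mm in diameter and 6 mm thick, in a plane through the axis, reaching 37 mm from it and 13 mm above and below this point. The hub between (radius 12 mm) reaches up to z = 87 mm, the stud in it (radius 5 mm) to z = 100 mm
- loose_tube: short loose piece of square steel tube, 58x34x14 mm, on the bench left of the fixture; to be left alone
- loose_strap: loose tan clamp strap with two holes, 76x27x14 mm, on the bench left of the fixture; to be left alone
- loose_plate: loose flat steel plate, 132x43x8 mm, on the bench behind the fixture; to be left alone
- loose_cutter: loose toothed roller cutter, 52x44x35 mm, on the bench right of the fixture; to be left alone
Things that resemble listed ones, but are neither listed nor needed, are in the scene too. Leave any green or pink look-alike of the part that bears block_center alone.

How it is judged:
By the outcome, as a careful person would: the job done as asked, in the order asked, and still so for the second after the job is handed in, with the robot touching nothing.
It also fails if it takes over 72 s, if anything falls off the work surface, if the arm or the gripper's body presses on something with over 40 N, if the wrist force passes 120 N, or if a joint passes its speed limit or range.

## Robot

A 6-joint arm with a two-finger parallel gripper is mounted at the origin on a cart in front of the work surface, level with it; the furniture and walls round the work are solid. World frame = base frame: x ahead of the robot, y to its left, z up, the work surface at z = 0. Lengths are in m, angles in degrees, forces in N, time in s.
With the tool pointing down it reaches from about 0.3 to 0.875 m from the base axis. Payload 6.4 kg.
Tool frame: the origin (TCP) lies midway between the tips of the shut fingers; the grasp point (between the pads) lies 19 mm behind it; z points along the fingers, y is the line along which they close (so a half turn about z gives the same grasp; the last joint's range is limited). The gripper opens to 85 mm and grips with 20 to 120 N. Pads are 22 mm wide; open, the fingers measure 114 mm over their backs; the gripper's body (76 mm by 85 mm) begins 54 mm behind the grasp point. The pads swing forward as they close: fully open they stand 13 mm farther back than shut.
Start: joints at [55.331, 10.359, 92.074, -0, 77.567, -11.82], TCP at [0.223, 0.53, 0.231] pointing down, gripper open.
Joint ranges: [-171.53, 171.53], [-51.25, 118.39], [17.06, 147.69], [-65.23, 245.23], [0, 150.52], [-178.68, 178.68]. Speed limits (degrees/s): [147.25, 147.25, 172.46, 180, 180, 180].

## Interface

Orientations are given as [roll, pitch, yaw] about the fixed x, y, z axes, in that order (R = Rz(yaw) Ry(pitch) Rx(roll)).
In Python, from plant import ctrl gives the robot as it stands. Calls block until the motion is done:
- ctrl.move_pose(position, orientation): joint-space move of the TCP to a pose.
- ctrl.line_to(position, rotation=None, v=0.15, until_force=None): straight line of the TCP; rotation=None keeps the orientation; v is the mean speed in m/s. With until_force (N) it stops when the force on the tool has changed by that much, and returns True; else False.
- ctrl.goto_joints(angles): joint-space move.
- ctrl.set_gripper(opening, force=None): opening from 0.0 (shut) to 1.0 (fully open); force is the grip in N (None keeps the last); returns when the fingers have stopped.
- ctrl.dwell(seconds).
- ctrl.ik(position, orientation): joint angles nearest the present ones, or None.
- ctrl.camera(name): name is "side" or "top"; returns a dict with "pixels" (480x640x3 uint8, red, green, blue), "K" (3x3 intrinsics, pixels), "k1" (the pictures are not rectified: a ray, as slopes to the right and down, at radius r is drawn at 1 + k1 r^2 times it, then the intrinsics apply), "pose" (4x4, takes a point from camera to world coordinates). Camera axes: x right, y down, z forward; pixel columns grow to the right and rows downward; lengths in m; the calibration is good to about 2 mm. A picture is of the moment at which its call begins. There is no depth.
A pose or a line that the arm cannot do raises ctrl.PlanningError and nothing moves.
- ctrl.close_job(): hands the job in; it is judged then, once.
Readings, each from a call of its own:
- ctrl.get_t(): time.
- ctrl.get_qpos(): joint angles.
- ctrl.get_dq(): joint speeds.
- ctrl.get_joint_efforts(): joint torques, N m.
- ctrl.get_tcp_pos(): TCP position.
- ctrl.get_tool_rot(): TCP orientation.
- ctrl.get_contact_force(): force on the tool from outside, world axes, zero at the start.
- ctrl.get_moment(): the same for the moment, N m.
- ctrl.get_gripper_width(): opening from 0.0 (shut) to 1.0 (fully open).
- ctrl.get_grasp_force(): force on a finger pad.
Only numpy, scipy, OpenCV 4.12 (cv2) and the standard library are available. Lean on these libraries where they do the work, as an engineer would, in place of code of your own. Each camera call takes 0.05 s, during which the arm holds its last target. There are 200 camera calls.

## Working session

There is one attempt and no reset: what is moved stays moved. The work goes in short steps, each a Python script; the robot and the scene stay as the last script left them, time stands still between calls to the robot, and variables do not carry over. Pictures are saved under pics/ and viewed, at most 10 in all, crops included, and the job is handed in when it is done.

```bash
mkdir -p pics; ls
python3 - <<'E'
from plant import ctrl
import cv2,numpy as np
for n in("top","side"):
    c=ctrl.camera(n); cv2.imwrite(f"pics/{n}0.png",c["pixels"][:,:,::-1]); print(n,c["K"].tolist(),c["k1"],np.round(c["pose"],4).tolist())
print(ctrl.get_t(),ctrl.get_tool_rot())
E
```

```text
pics
top [[443.02132215200265, 0.0, 323.40732534575284], [0.0, 443.02132215200265, 233.80713547144802], [0.0, 0.0, 1.0]] -0.11241628152601306 [[0.0287, -0.9952, 0.0935, 0.4347], [-0.9996, -0.0284, 0.0042, 0.2829], [-0.0016, -0.0936, -0.9956, 0.9217], [0.0, 0.0, 0.0, 1.0]]
side [[511.21422950995196, 0.0, 323.4133311711901], [0.0, 511.21422950995196, 248.7571853948212], [0.0, 0.0, 1.0]] -0.026538007927042816 [[-0.9253, -0.2233, 0.3064, 0.2552], [-0.3791, 0.5303, -0.7583, 0.9363], [0.0069, -0.8179, -0.5754, 0.5678], [0.0, 0.0, 0.0, 1.0]]
0.1 [-1.79913420e+02 -1.85247319e-02  1.57152712e+02]
```

View pics/top0.png

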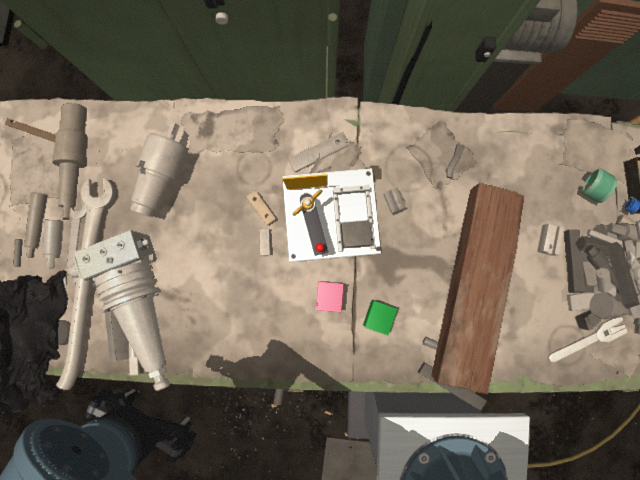

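View pics/side0.png

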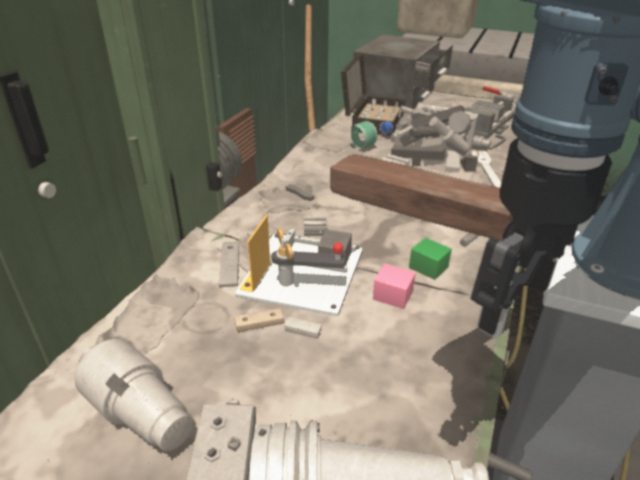

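The top view shows the fixture at about (333,215), the dark block at (357,234), the red peg at (321,247), the nut at (307,203) and the yellow guard at (305,182). The block could be confused with the pink cube (330,296) or the green cube (381,317). I choose the dark one in the channel and check it in a crop.

Run:
```python
import cv2
t=cv2.imread("pics/top0.png")[165:265,275:395]; cv2.imwrite("pics/topc.png",cv2.resize(t,None,fx=6,fy=6,interpolation=cv2.INTER_CUBIC)[:600,:])
```

```text
(no output)
```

View pics/topc.png

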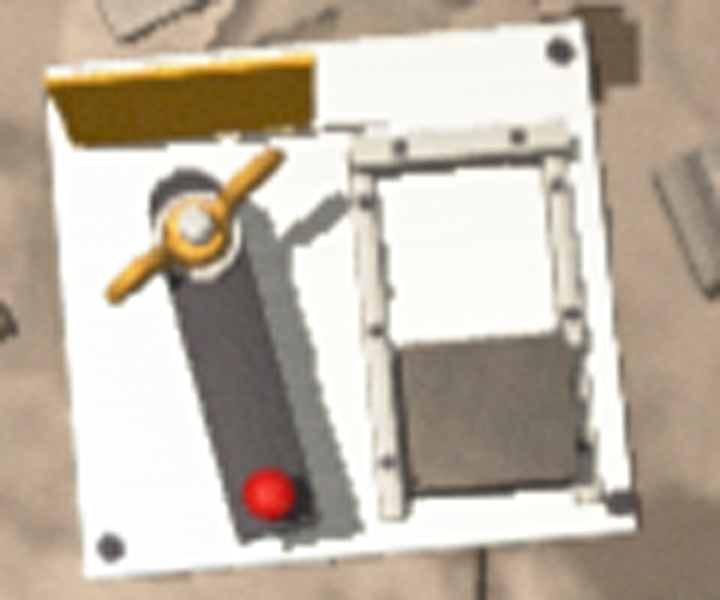

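The crop confirms the dark block in the channel, with its top at crop px ~(489,413). It also gives the stud (197,221), the peg cap (270,493), wing ends (282,155) and (112,297), and plate corners BL (85,577), BR (636,530), TR (582,20).

```bash
cat > h.py <<'E'
import numpy as np,cv2,json
from scipy.optimize import least_squares
def proj(c,P):
    P=np.atleast_2d(P); T=np.linalg.inv(c["pose"])
    return cv2.projectPoints(P,cv2.Rodrigues(T[:3,:3])[0],T[:3,3],c["K"],np.array([c["k1"],0,0,0.]))[0][:,0]
def ray(c,uv):
    n=cv2.undistortPoints(np.array([[uv]],float),c["K"],np.array([c["k1"],0,0,0.]))[0,0]
    return c["pose"][:3,3],c["pose"][:3,:3]@np.array([*n,1])
def atz(c,uv,z):
    o,d=ray(c,uv); return o+d*(z-o[2])/d[2]
def red(c):
    h=cv2.cvtColor(c["pixels"],cv2.COLOR_RGB2HSV); return ((h[...,0]<5)|(h[...,0]>176))&(h[...,1]>200)&(h[...,2]>90)
def f2w(f,p):
    c,s=np.cos(f[2]),np.sin(f[2]); return np.array([f[0]+c*p[0]-s*p[1],f[1]+s*p[0]+c*p[1],p[2]])
def w2f(f,p):
    c,s=np.cos(f[2]),np.sin(f[2]); d=np.array(p)[:2]-f[:2]; return np.array([c*d[0]+s*d[1],-s*d[0]+c*d[1]])
def un(u,v): return ((u+.5)/6-.5+275,(v+.5)/6-.5+165)
E
python3 - <<'E'
from plant import ctrl
from h import *
t=ctrl.camera("top"); s=ctrl.camera("side")
M=np.array([[-.105,.1,.01],[-.105,-.09,.01],[.075,-.09,.01],[0,.05,.1]])
px=np.array([un(85,577),un(636,530),un(582,20),un(197,221)])
r=least_squares(lambda f:(proj(t,[f2w(f,m) for m in M])-px).ravel(),[.55,.27,.1])
f=r.x; print("fix",f,np.degrees(f[2]),"res px",np.round(r.fun,2)); json.dump(f.tolist(),open("fix.json","w"))
print("block",w2f(f,atz(t,un(489,413),.054)), [w2f(f,atz(t,un(*q),.054)) for q in((400,345),(565,335),(582,480),(407,490))])
P=w2f(f,atz(t,un(270,493),.091)); print("peg",P, "strap",np.arctan2(-(P[1]-.05),-P[0]),np.hypot(P[0],P[1]-.05))
W=[w2f(f,atz(t,un(*q),.090)) for q in((282,155),(112,297))]; print("wings",W); d=W[0]-W[1]; print("a",np.degrees(np.arctan2(-d[1],d[0])))
# side check: red peg and stud top
m=red(s); yy,xx=np.nonzero(m[220:270,300:380]); print("side red",xx.mean()+300,yy.mean()+220,len(xx),"pred",proj(s,f2w(f,[*P,.088])), "stud",proj(s,f2w(f,[0,.05,.1])),"corners",proj(s,[f2w(f,q) for q in M[:3]]))
S=s["pixels"][205:315,225:375,::-1]; cv2.imwrite("pics/sidec.png",cv2.resize(S,None,fx=5,fy=5,interpolation=cv2.INTER_CUBIC))
E
```

```text
fix [0.5780298  0.26927111 0.11602491] 6.647737925310322 res px [ 0.    0.26  0.03  0.01  0.43 -0.21 -0.41 -0.08]
block [-0.06420706 -0.03977607] [array([-0.03929436, -0.01272306]), array([-0.04071868, -0.06716351]), array([-0.08881557, -0.06809168]), array([-0.08704926, -0.01066177])]
peg [-0.08652729  0.0338916 ] strap 0.184058471798382 0.08801393176807093
wings [array([0.02028178, 0.02082257]), array([-0.02034399,  0.07825932])]
a 54.72772762291154
side red nan nan 0 pred [[338.76412446 248.24279852]] stud [[285.13033273 239.17936685]] corners [[338.62106915 312.28382022]
 [363.15184695 247.42244089]
 [274.1571548  232.90230193]]<stdin>:12: RuntimeWarning: Mean of empty slice.
  ret = ret.dtype.type(ret / rcount)
```

View pics/sidec.png

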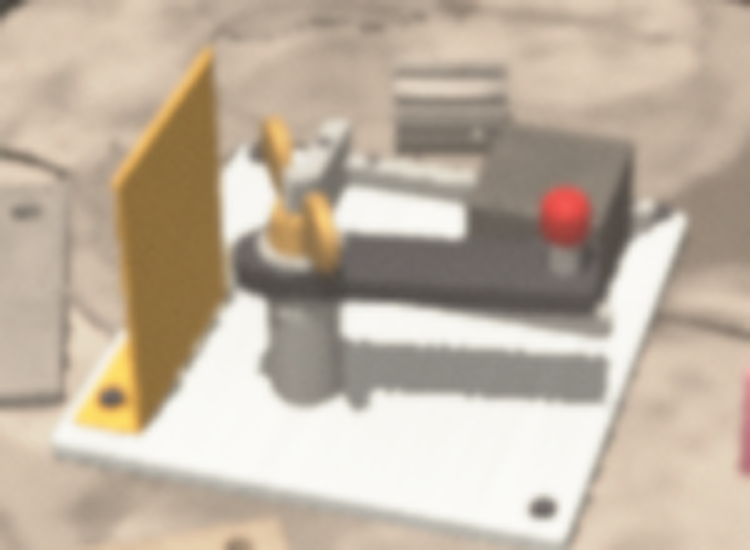

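The side view puts the peg at px (338,248), against a prediction of (338.8,248.2), so the fit is good. Next I push the block.

```bash
cat >> h.py <<'E'
F=np.array(json.load(open("fix.json")));PH=np.degrees(F[2])
def w(x,y,z): return f2w(F,[x/1e3,y/1e3,z/1e3])
def o(yaw): return [180,0,PH+yaw]
E
python3 - <<'E'
from plant import ctrl
from h import *
ctrl.set_gripper(0.0)
ctrl.move_pose(w(-122,-40,150),o(180)); 
ctrl.line_to(w(-122,-40,27),v=.15)
print(ctrl.get_t(),ctrl.get_contact_force())
ctrl.line_to(w(-60,-40,27),v=.08,until_force=25)
print(w2f(F,ctrl.get_tcp_pos()),ctrl.get_contact_force())
print(ctrl.line_to(w(-30,-40,27),v=.03,until_force=20), ctrl.get_t())
print(w2f(F,ctrl.get_tcp_pos()),ctrl.get_contact_force())
E
```

```text
3.425 [ 0.4418169  -0.2068665   0.28068256]
[-0.06000806 -0.04000323] [-0.11038306  0.61042361 -0.33281728]
True 5.2167
[-0.03570639 -0.04011891] [ 0.34904391 -0.8711257  -0.01640441]
```

```bash
cat >> h.py <<'E'
def pegp(th,off):
    t=np.radians(th); return w(-88*np.cos(t)-off*np.sin(t),50-88*np.sin(t)+off*np.cos(t),81)
E
python3 - <<'E'
from plant import ctrl
from h import *
print(ctrl.line_to(w(-31,-40,27),v=.03,until_force=30),w2f(F,ctrl.get_tcp_pos()))
ctrl.line_to(w(-50,-40,27)); ctrl.line_to(w(-60,-40,150),v=.2)
for n in["top"]:
    c=ctrl.camera(n)
p=pegp(10.5,36); q=p.copy(); q[2]=.15
ctrl.move_pose(q,o(100)); ctrl.line_to(p)
print(ctrl.get_t())
for th in range(12,97,7):
    hit=ctrl.line_to(pegp(th,19.5),o(90+th),v=.06 if th<75 else .03,until_force=18)
    if hit: print("hit",th); break
P=w2f(F,ctrl.get_tcp_pos()); print(th,P,ctrl.get_contact_force())
p=pegp(th-8,30); ctrl.line_to(p,v=.08)
p[2]=.19; ctrl.line_to(p,v=.2)
ctrl.move_pose(w(-120,120,190),o(150)); print(ctrl.get_t())
c=ctrl.camera("top"); cv2.imwrite("pics/t2.png",cv2.resize(c["pixels"][165:265,275:395,::-1],None,fx=6,fy=6,interpolation=cv2.INTER_CUBIC))
E
```

```text
False [-0.03538448 -0.0400828 ]
8.7083
hit 96
96 [-0.01755766 -0.03962862] [-5.48040185 -0.27141068  4.31722268]
15.7
```

View pics/t2.png

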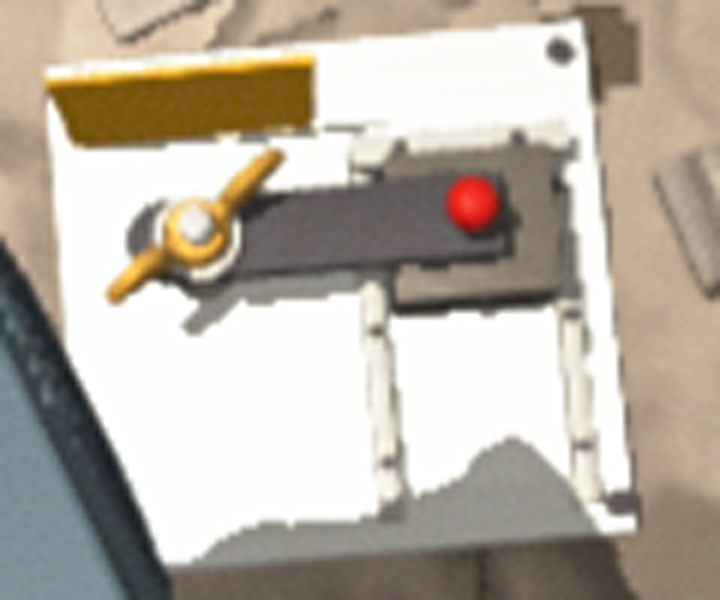

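The block is seated against the end stop and the strap lies across it, with the peg at (472,203). The wings are unchanged at (282,155) and (112,297). Next is the nut.

```bash
cat >> h.py <<'E'
def nutp(a,off,z=84):
    t=np.radians(a); return w(27*np.cos(t)+off*np.sin(t),50-27*np.sin(t)+off*np.cos(t),z)
def push(ctrl,a0,a1,f=25,step=15):
    p=nutp(a0,26,130); ctrl.move_pose(p,o(360-a0)); p[2]=.084
    if ctrl.line_to(p,v=.1,until_force=8): print("touch on descent",ctrl.get_tcp_pos())
    a=a0; hit=False
    while a<a1 and not hit:
        a=min(a+step,a1); hit=ctrl.line_to(nutp(a,17.5),o(360-a),v=.02,until_force=f)
    print("end",a,hit,w2f(F,ctrl.get_tcp_pos()),ctrl.get_contact_force(),ctrl.get_t())
    p=nutp(a-3,24); ctrl.line_to(p,v=.06); p[2]=.135; ctrl.line_to(p,v=.15)
E
python3 - <<'E'
from plant import ctrl
from h import *
c=ctrl.camera("top"); m=red(c)[165:265,275:395]; yy,xx=np.nonzero(m); P=w2f(F,atz(c,(xx.mean()+275,yy.mean()+165),.09)); print("peg",P,np.arctan2(.05-P[1],-P[0]))
push(ctrl,233,300)
ctrl.move_pose(w(-120,120,190),o(150)); print(ctrl.get_t())
c=ctrl.camera("top"); cv2.imwrite("pics/t3.png",cv2.resize(c["pixels"][165:265,275:395,::-1],None,fx=6,fy=6,interpolation=cv2.INTER_CUBIC))
E
```

```text
peg [-0.00047338 -0.03820106] 1.5654292938055099
end 300 False [-0.00160714  0.08206504] [-2.05793741  1.09790635 -0.77383643] 19.9833
22.0667
```

View pics/t3.png

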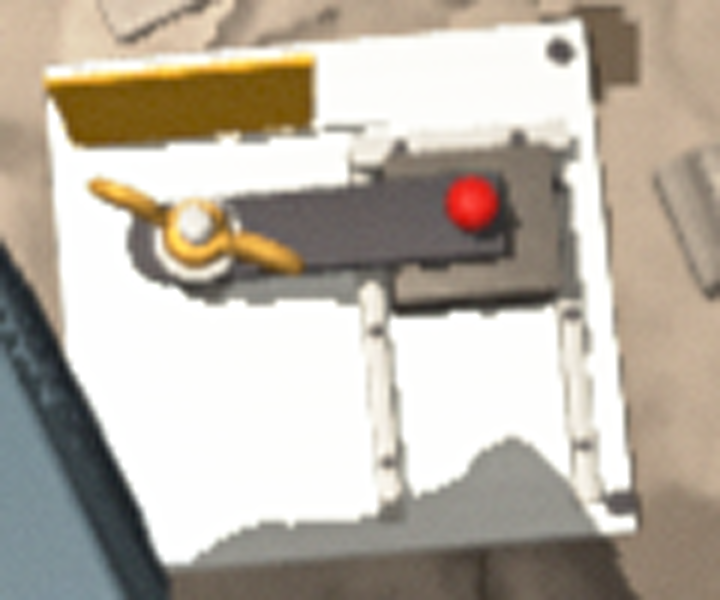

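The wings moved to about 120°/300° as planned. Two pushes remain.

Run:
```python
from plant import ctrl
from h import *
push(ctrl,119,300)
push(ctrl,119,172,f=38,step=10)
ctrl.move_pose(w(-120,-120,190),o(210)); print(ctrl.get_t())
c=ctrl.camera("top"); cv2.imwrite("pics/t4.png",cv2.resize(c["pixels"][165:265,275:395,::-1],None,fx=6,fy=6,interpolation=cv2.INTER_CUBIC))
```

```text
end 300 False [-0.00168061  0.08217786] [-0.89946213  1.98547579  0.10902229] 31.775
end 172 False [-0.0235305   0.02665488] [ 4.44204903 -8.70133165  0.35147415] 38.7333
40.2583
```

View pics/t4.png

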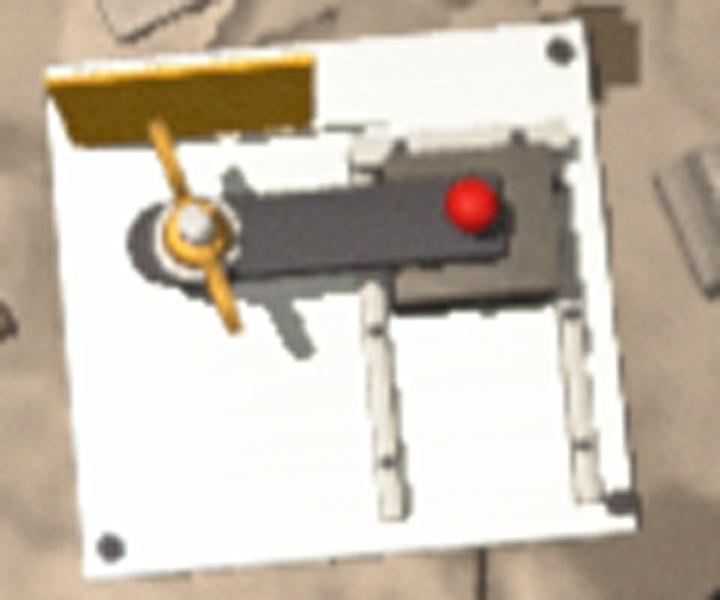

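The wing reads about 165°, against 163.8° for fully tight, but the final force was only 10 N. I'll push once more, harder, to confirm the stop.

Run:
```python
from plant import ctrl
from h import *
def wing(c):
    t=c["pixels"]; h=cv2.cvtColor(t,cv2.COLOR_RGB2HSV)[180:225,285:330]
    yy,xx=np.nonzero((h[...,0]>12)&(h[...,0]<28)&(h[...,1]>150)&(h[...,2]>150))
    p=np.array([w2f(F,atz(c,(x+285,y+180),.087)) for x,y in zip(xx,yy)]); p=p[np.hypot(p[:,0],p[:,1]-.05)<.04]
    d=np.linalg.svd(p-p.mean(0))[2][0]; return np.degrees(np.arctan2(-d[1],d[0]))%180
print(wing(ctrl.camera("top")))
a0=160; p=nutp(a0,26,130); ctrl.move_pose(p,o(360-a0)); p[2]=.084; print(ctrl.line_to(p,v=.1,until_force=8))
for off in (17.5,14,11,9,7):
    hit=ctrl.line_to(nutp(164,off),o(360-164),v=.02,until_force=45)
    print(off,hit,w2f(F,ctrl.get_tcp_pos())-w2f(F,nutp(164,17.5)),ctrl.get_contact_force())
    if hit or np.linalg.norm(ctrl.get_contact_force())>30: break
p=nutp(164,27); ctrl.line_to(p,v=.06); p[2]=.135; ctrl.line_to(p)
ctrl.move_pose(w(-120,-120,190),o(210)); c=ctrl.camera("top"); print(wing(c),ctrl.get_t())
m=red(c)[165:265,275:395]; yy,xx=np.nonzero(m); P=w2f(F,atz(c,(xx.mean()+275,yy.mean()+165),.088)); print("peg",P)
cv2.imwrite("pics/t5.png",c["pixels"][120:360,200:500,::-1])
```

```text
164.51324590204132
False
17.5 False [4.21639997e-05 9.57214919e-05] [-0.63318081 -0.09196746 -0.3280462 ]
14 False [-0.00028812  0.00148987] [ 1.88044639 -6.94413584  0.33828781]
11 False [-0.00050158  0.00226194] [  4.35013055 -13.8665925    0.30836052]
9 False [-0.00060359  0.00279634] [  5.87334259 -19.41894033   0.93861239]
7 False [-0.00071694  0.00335279] [  7.02802099 -24.54577737  -0.05546606]
164.51979407821264 45.3
peg [-0.0003805  -0.03785272]
```

View pics/t5.png

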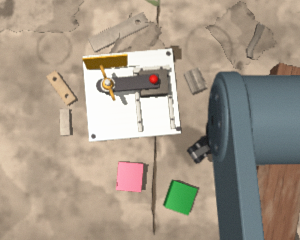

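The wing angle stayed at 164.5° under 25 N, so the nut is at its stop. The last picture shows the loose parts and both look-alike cubes undisturbed, and the arm clear of the fixture.

```bash
python3 -c "
from plant import ctrl
print(ctrl.close_job())"
```

```text
the job is handed in; nothing more can be done
None
```

The job is handed in: the block is home against the end stop, the strap is fully over it, and the wing nut is tight at its stop (it did not move under 25 N). It took about 45 s, and the loose parts were not disturbed.

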